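Demould the chocolate bar on the tea tray

TASK

The chocolate bar has set in its tilted mould on the tea tray. Turn the keeper handle fully round to its open stop, so that it no longer holds the bar down, then lift the bar straight out of the mould without twisting or levering it. Set it down gently, without dropping it, lying flat with its ridge up in the middle of the saucer; leave the keeper open and everything else on the tray in its place.

Things in the scene. Friction and masses are not known exactly. Their poses are not given: they have to be found in the camera images.
- bar: Loose dark chocolate bar, 80 g: lower part 36 (x) x 70 (y) x 18 mm (z 0 to 18), on it a central ridge 16 (x) x 46 (y) x 20 mm (z 18 to 38). Origin: centre of its underside; z points out through the ridge. It starts in the mould's cavity, axes along the mould's, the lower part 4 mm and the ridge top 24 mm proud of the mould's face.
- mould: Lower half of an aluminium mould: plate 100 (x) x 150 (y) x 22 mm on a fixed grey stand, leaning 30 degrees, roughly to the robot's right: z is the normal of its face, out and up; x runs up the slope, y is level. Origin: centre of the plate's underside, 45 mm above the tray floor; the face is at z = 22 mm, flat but for the cavity and the keeper.
- cavity (a point): Centre of the floor of the mould's cavity (axes as the mould's). The cavity is 40 (x) x 74 (y) mm and 14 mm deep, straight-walled: the bar has 2 mm of play on each side.
- keeper (a joint): Keeper angle, rad, anticlockwise seen from above the mould's face. 0 = closed stop: its steel arm, 12 mm wide, 5 thick, points along the mould's +y and overlaps the bar's end by 8 mm, 1.5 mm above it. 1.57 = open stop: arm points down the slope (mould's -x). Stays where left; about 0.1 N m turns it. Starts within 0.3 rad of closed.
- keeper_grip (a point): Point on the keeper's axis, 22 mm above the mould's face, 67 mm from the cavity's middle on the mould's -y side. The grip is a black fin, 10 (x) x 36 (y) mm, 10.5 to 34.5 mm above the face. The axes turn with it: y along fin and arm, z along the keeper's axis, out of the face. The arm's tip is 40 mm from the axis.
- saucer: Loose white porcelain saucer, 156 mm across, 18 mm high at the rim, standing on the tray. Origin: centre of its underside.
- saucer_in (a point): Centre of the saucer's flat inner floor (5 mm above its underside); the flat part is about 96 mm across, then the rim rises outwards.
- cup: Bystander: loose white porcelain cup with a handle, 80 mm across, 62 mm high. Origin: centre of its underside.
- kettle: Bystander: matte red kettle on its black base, 132 mm across, 192 mm high, handle reaching 107 mm from its axis on its +x side. Origin: centre of its underside.
- lamp: Bystander: small frosted glass lamp base with a round bulb, 96 mm across, 170 mm high. Origin: centre of its underside.
- tongs: Bystander: steel sugar tongs lying flat, 120 (x) x 40 (y) x 8 mm. Origin: their middle, on the tray.
- tray: Black bamboo tray, fixed, 480 (x) x 660 (y) mm, rim 28 mm high, floor 8 mm thick, on which all the rest stands. Origin: centre of its underside.

How it is judged:
On the way, in this order (a step that is already met when the one before it is completed fails the run):
1. the keeper is turned to its open stop (past 1.3 rad) while the bar still lies in the cavity (within 6 mm) (value of joint keeper above 1.3 rad and distance between bar and cavity below 0.006 m), for 0.2 s.
2. the bar is lifted clear of the cavity, its underside at least 16 mm above the cavity floor, in the fingers (z of bar in the frame of cavity above 0.016 m and contact force between the fingers and bar above 0.3 N), for 0.1 s.
At the end, for the whole second after the job is handed in: The bar rests, still, on the saucer's inner floor with its ridge up: its underside centre within 18 mm of the saucer's middle in plan and at most 8 mm above the floor, its z axis within 0.15 rad of vertical; the saucer stands level (within 0.05 rad); the keeper is still open (past 1.2 rad) (horizontal distance between bar and saucer_in below 0.018 m and z of bar in the frame of saucer_in between -0.003 and 0.008 m and angle between bar's own z axis and vertical below 0.15 rad and angle between saucer's own z axis and vertical below 0.05 rad and linear speed of bar below 0.02 m/s and value of joint keeper above 1.2 rad); the robot touches nothing.
It fails at once if the bar is twisted or levered by more than 0.3 rad while still within the cavity (less than 13 mm out) (distance between bar and cavity below 0.013 m and angle between the z axis of bar and the z axis of mould, either way round above 0.3 rad).
It fails at once if the bar is dropped (moving faster than 0.7 m/s, as after a fall of 25 mm, out of the fingers) (linear speed of bar above 0.7 m/s and contact force between the fingers and bar below 0.05 N).
It fails at once if the cup, kettle, lamp, tongs or saucer is moved by more than 30 mm (distance of any of cup, kettle, lamp, tongs, saucer from where it was at the start of the episode above 0.03 m).
It also fails if it takes over 54 s, if anything falls off the work surface, if the arm or the gripper's body presses on something with over 40 N, if the wrist force passes 120 N, or if a joint passes its speed limit or range.

ROBOT

A 6-joint arm with a two-finger parallel gripper is mounted at the origin on the work surface. World frame = base frame: x ahead of the robot, y to its left, z up, the work surface at z = 0. Lengths are in m, angles in rad, forces in N, time in s.
With the tool pointing down it reaches from about 0.35 to 0.85 m from the base axis. Payload 8.1 kg.
Tool frame: the origin (TCP) lies on the centre line of the jaws, within the pads' length; the fingertips stand 17 mm ahead of it and the grasp point (between the pads) lies 2 mm behind it; z points along the fingers, y is the line along which they close (so a half turn about z gives the same grasp; the last joint's range is limited). The gripper opens to 93 mm and grips with 3 to 60 N. Pads are 15 mm wide; open, the fingers measure 128 mm over their backs; the gripper's body (75 mm by 188 mm) begins 65 mm behind the grasp point.
Start: joints at [-1.299, 0.13, 1.488, -0, 1.523, -0.085], TCP at [0.21, -0.562, 0.236] pointing down, gripper open.
Joint ranges: [-2.96, 2.96], [-0.89, 2.26], [0.02, 2.5], [-1.34, 4.48], [0, 2.73], [-2.66, 2.66]. Speed limits (rad/s): [2.39, 2.39, 2.79, 3.14, 3.14, 3.14].

INTERFACE

Orientations are given as a rotation vector (axis times angle).
In Python, from plant import telemetry, viewer, order gives the robot as it stands.
- The arm moves only by the tool send_rows, never from a script. Its argument "plan" is a list that holds one entry, the list of rows, each a list of 5 numbers: the closure, from -1 (fully open) to 1 (shut), then the shift along the world's x, y, z normalised to -1 to 1, where 1 is 0.2 m, then the turn about the world's z normalised to -1 to 1, where 1 is 60 degrees. A call has 1 to 20 rows; each row is the pose to reach, as a shift and turn from the pose commanded when the call began; what a row does not reach only later rows make up. A row lasts 1/12 s, in which the tool goes at most 41.7 mm and 7.16 degrees, less where a joint would pass 70% of its speed; a pose out of reach is approached as far as the arm can. A call with a number of a shift or a turn outside -1 to 1 is refused whole. A call with a gripper value outside its range is refused whole. The fingers move at their own pace and stop on an object; "force" is the grip in N (left out, the last holds). Time passes only in rows, so rows that repeat a pose let the fingers close. It gives the time, the measured TCP pose, the force, the opening and the grip force at its end, in the units of the state.
- telemetry.read_state(): the state, without advancing time (a new reading comes with each control period).
- viewer.read_camera(name): name is "side" or "top" or "wrist"; returns (picture, depth): 480x640x3 uint8, blue, green, red; 480x640 float32, m along the optical axis (not along the pixel's ray), 0 where there is no reading.
- viewer.calibration(name): a dict with "camera_matrix" (3x3 intrinsics, pixels), "extrinsics" (4x4, takes a point from camera to world coordinates); the wrist camera has in their place "hand_eye" (4x4, takes a point from camera to tool coordinates, whose origin is the TCP and whose axes are the flange's). Camera axes: x right, y up, looking along -z (the intrinsics and any distortion apply to the point x, -y, -z); pixel columns grow to the right and rows downward; lengths in m; the calibration is good to about 2 mm. The wrist camera is an equidistant fisheye: a pixel r from the principal point sees the ray r / f radians off the axis. A picture is of the moment at which its call begins: read the wrist's pose just before it. calibration takes no time and is no camera call.
- order.close_job(): hands the job in; it is judged then, once.
The state is a dict: "t": time; "q": joint angles; "dq": joint speeds; "joint_torque": joint torques, N m; "tool_pos": TCP position; "orientation": TCP orientation; "force": force on the tool from outside, world axes, zero at the start; "wrist_torque": the same for the moment, N m; "opening": finger opening in m; "gripper_force": force on a finger pad.
Only numpy, scipy, OpenCV 4.12 (cv2) and the standard library are available. Lean on these libraries where they do the work, as an engineer would, in place of code of your own. Each camera call takes 0.05 s, during which the arm holds its last target. There are 200 camera calls.

## Working session

There is one attempt and no reset: what is moved stays moved. The work goes in short steps, Python scripts to look and compute and a tool call to move; the robot and the scene stay as the last step left them, time stands still between calls to the robot, and variables do not carry over. Pictures are saved under pics/ and viewed, at most 10 in all, crops included, and the job is handed in when it is done.

Besides the shell and the picture viewer there is one more tool, called after "Request:" as name(argument=value, ...), one argument or row to a line, values as JSON. send_rows: Moves the arm, as the interface text tells. Scaled input: -1 to 1 covers 0.2 m each way for a shift and 60 degrees each way for a turn. Its arguments: {"type":"object","properties":{"plan":{"type":"array"},"force":{"type":"number"}},"required":["plan"]}

```bash
mkdir -p pics; ls; python3 - <<'E'
from plant import telemetry, viewer
import cv2,numpy as np
np.set_printoptions(precision=4,suppress=True)
print(telemetry.read_state())
for n in ("top","side","wrist"):
    p,d=viewer.read_camera(n); cv2.imwrite(f"pics/{n}0.png",p); np.savez(f"pics/{n}0.npz",p=p,d=d)
    print(n,viewer.calibration(n), (d>0).mean(), d.max())
E
```

```text
pics
{'t': 0.0, 'q': array([-1.2994,  0.1311,  1.4893,  0.    ,  1.523 , -0.0854]), 'dq': array([-0.0006,  0.0004,  0.0007, -0.0017, -0.0005,  0.0007]), 'joint_torque': array([ -0.0028, -55.9846, -49.1766,   0.0766,   0.0355,  -0.0002]), 'tool_pos': array([ 0.2094, -0.5617,  0.2346]), 'orientation': array([-3.0899, -0.5572,  0.0002]), 'force': array([ 0.2886, -0.7568, -0.9791]), 'wrist_torque': array([-0.0074,  0.0194, -0.0255]), 'gripper_force': 0.0, 'opening': 0.09307884077407064}
top {'camera_matrix': array([[514.7558,   0.    , 325.3843],
       [  0.    , 514.7558, 244.8357],
       [  0.    ,   0.    ,   1.    ]]), 'extrinsics': array([[ 0.0148,  0.988 , -0.1537,  0.5043],
       [-0.9998,  0.0167,  0.0111,  0.0211],
       [ 0.0135,  0.1535,  0.9881,  0.7998],
       [ 0.    ,  0.    ,  0.    ,  1.    ]])} 0.9958756510416666 1.7245569
side {'camera_matrix': array([[434.0338,   0.    , 311.6797],
       [  0.    , 434.0338, 235.2319],
       [  0.    ,   0.    ,   1.    ]]), 'extrinsics': array([[-0.9153,  0.2613, -0.3064,  0.4335],
       [-0.4026, -0.5736,  0.7134,  0.4838],
       [ 0.0106,  0.7763,  0.6303,  0.4994],
       [ 0.    ,  0.    ,  0.    ,  1.    ]])} 0.996171875 2.7936723
wrist {'camera_matrix': array([[371.6483,   0.    , 325.5621],
       [  0.    , 371.6483, 239.4029],
       [  0.    ,   0.    ,   1.    ]]), 'hand_eye': array([[-0.0003,  0.9544,  0.2984,  0.0842],
       [ 1.    ,  0.0002,  0.0004, -0.0001],
       [ 0.0003,  0.2984, -0.9544, -0.1492],
       [ 0.    ,  0.    ,  0.    ,  1.    ]])} 0.99603515625 1.4559394
```

View pics/top0.png

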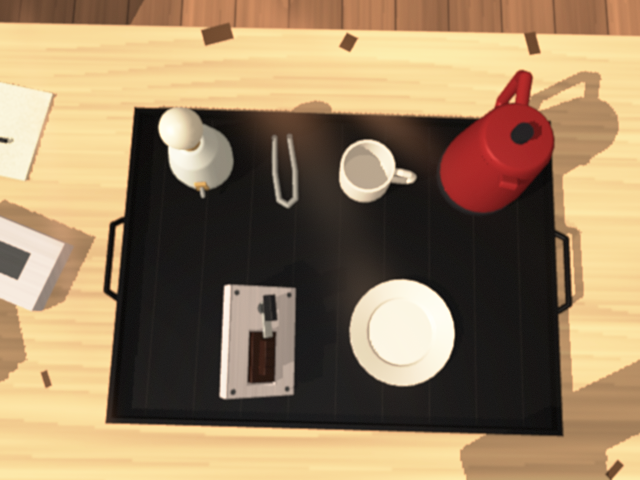

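View pics/side0.png

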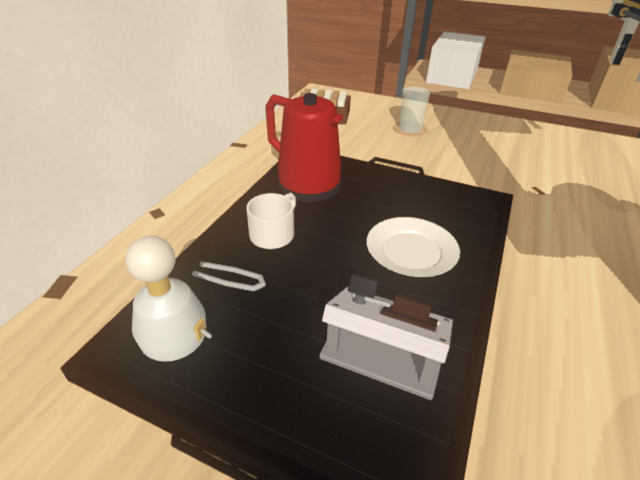

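Top view: the mould is at about (258,341), leaning to image right (−y), with the keeper fin at (270,308), the bar at (262,357) and the saucer at (402,332). The side view agrees. Next I measure these from the depth cloud.

```bash
cat > h.py <<'E'
import numpy as np,cv2
from plant import viewer
np.set_printoptions(precision=4,suppress=True)
def cloud(n,d):
    c=viewer.calibration(n);K=c["camera_matrix"];E=c["extrinsics"]
    v,u=np.mgrid[:480,:640]
    x=(u-K[0,2])/K[0,0]*d;y=-(v-K[1,2])/K[1,1]*d
    return np.stack([x,y,-d],-1)@E[:3,:3].T+E[:3,3]
E
cat > m.py <<'E'
from h import *
from scipy.spatial.transform import Rotation as R
for n in ("top","side"):
    f=np.load(f"pics/{n}0.npz");p=f["p"].astype(int);P=cloud(n,f["d"])
    mx=p.max(2);sat=mx-p.min(2)
    # region
    reg=(abs(P[...,0]-.33)<.14)&(abs(P[...,1]-.15)<.12)
    face=reg&(mx>110)&(sat<70)&(P[...,2]>.03)&(P[...,2]<.12)
    Q=P[face]
    for _ in range(6):
        c=Q.mean(0);nrm=np.linalg.svd(Q-c,full_matrices=False)[2][2];nrm*=np.sign(nrm[2])
        Q=P[face];e=abs((Q-c)@nrm);Q=Q[e<max(.003,0)]
    print(n,"face n",nrm,"tilt deg",np.degrees(np.arccos(nrm[2])),len(Q))
    y0=np.cross(nrm,[0,0,1.]);y0/=np.linalg.norm(y0);  # level dir
    x0=np.cross(y0,nrm)
    if x0[2]<0:x0=-x0;y0=-y0
    loc=np.stack([(Q-c)@x0,(Q-c)@y0],-1)
    r=cv2.minAreaRect((loc*1e3).astype(np.float32));print("rect mm",r)
    fc=c+x0*r[0][0]/1e3+y0*r[0][1]/1e3
    print("face centre",fc,"x",x0,"y",y0,"yaw of y",np.degrees(np.arctan2(y0[1],y0[0])))
    L=(P-fc)@np.stack([x0,y0,nrm],-1)
    near=(abs(L[...,0])<.07)&(abs(L[...,1])<.1)
    B=near&(p[...,2]-p[...,0]>15)&(mx<130)&(L[...,2]>0)
    for nm,m in(("ridge",B&(L[...,2]>.018)),("bar",B),("fin",near&(mx<75)&(L[...,2]>.029)&(p[...,2]-p[...,0]<15))):
        q=L[m];
        if len(q)<5: print(nm,len(q));continue
        print(nm,len(q),"rect",cv2.minAreaRect((q[:,:2]*1e3).astype(np.float32)),"z pct",np.percentile(q[:,2],[5,50,95])*1e3)
    # saucer
    s=(P[...,2]>.009)&(P[...,2]<.04)&(np.hypot(P[...,0]-.35,P[...,1]+.09)<.13)&(mx>140)&(sat<80)
    s=cv2.morphologyEx(s.astype(np.uint8),cv2.MORPH_OPEN,np.ones((3,3)))
    q=P[s>0];(cx,cy),rr=cv2.minEnclosingCircle(q[:,:2].astype(np.float32));print("saucer",cx,cy,rr,"z",np.percentile(q[:,2],[2,50,98]),len(q))
    t=(abs(P[...,0]-.45)<.03)&(abs(P[...,1])<.03);print("tray z",np.median(P[t][:,2]))
E
python3 m.py
```

```text
top face n [ 0.0006 -0.4992  0.8665] tilt deg 29.949232704368413 2166
rect mm ((-3.122486114501953, -3.363149642944336), (101.60800170898438, 62.3000373840332), 0.3143203854560852)
face centre [0.4385 0.099  0.0717] x [-0.0011  0.8665  0.4992] y [-1.     -0.0012  0.    ] yaw of y -179.92859570668637
ridge 443 rect ((-1.1936073303222656, -49.37548065185547), (17.17936134338379, 99.95970916748047), 0.41558119654655457) z pct [20.3037 23.5976 26.3625]
bar 1288 rect ((-2.8952674865722656, -36.62458801269531), (126.45265197753906, 93.73931884765625), 89.86956024169922) z pct [ 1.5902  5.4565 25.0038]
fin 142 rect ((0.6867015361785889, -86.10277557373047), (9.427349090576172, 27.352251052856445), 7.334803581237793) z pct [30.353  33.8756 35.9213]
saucer 0.4557502567768097 -0.09951181709766388 0.06705157458782196 z [0.0106 0.0193 0.0268] 2690
tray z 0.007593521879307841
side face n [-0.4465 -0.206   0.8707] tilt deg 29.457638685467646 411
rect mm ((-27.204566955566406, -5.799045562744141), (114.41815185546875, 51.82744598388672), 29.566572189331055)
face centre [0.4214 0.1158 0.0684] x [0.7906 0.3648 0.4918] y [-0.419  0.908  0.   ] yaw of y 114.76834988272718
ridge 6 rect ((18.28032112121582, -3.3498992919921875), (3.2232093811035156, 52.35346603393555), 5.852602481842041) z pct [18.0401 19.1495 20.0869]
bar 587 rect ((15.321207046508789, -22.635448455810547), (47.305931091308594, 79.08936309814453), 28.91625213623047) z pct [ 0.4821  5.5227 15.8078]
fin 0
saucer 0.4536522924900055 -0.10356110334396362 0.07194865494966507 z [0.0109 0.0189 0.0258] 1247
tray z 0.0074457676985041354
```

```bash
python3 - <<'E'
from h import *
f=np.load("pics/top0.npz");P=cloud("top",f["d"])
for u,v in((258,341),(270,308),(262,357),(402,332),(225,290),(292,390)):print(u,v,P[v,u],f["p"][v,u])
f=np.load("pics/side0.npz");P=cloud("side",f["d"])
for u,v in((410,308),(365,287),(412,245),(330,305)):print(u,v,P[v,u],f["p"][v,u])
E
sed -i 's/P\[...,0\]-.33)<.14/P[...,0]-.35)<.11/; s/P\[...,1\]-.15)<.12/P[...,1]-.105)<.075/; s/P\[...,0\]-.35,P\[...,1\]+.09)<.13/P[...,0]-.37,P[...,1]+.11)<.12/' m.py; python3 m.py
```

```text
258 341 [0.4811 0.1038 0.0782] [16 24 41]
270 308 [0.5257 0.0864 0.1036] [48 50 53]
262 357 [0.4603 0.0965 0.0888] [26 36 62]
402 332 [ 0.4955 -0.1054  0.0123] [228 246 253]
225 290 [0.5504 0.1521 0.0791] [228 240 254]
292 390 [0.4124 0.057  0.0459] [142 154 172]
410 308 [0.4635 0.0991 0.0877] [50 62 91]
365 287 [0.5251 0.093  0.0933] [64 68 75]
412 245 [ 0.5007 -0.1154  0.012 ] [201 222 235]
330 305 [0.5542 0.1427 0.0959] [165 173 186]
top face n [ 0.0029 -0.499   0.8666] tilt deg 29.936729462854686 1881
rect mm ((-3.198211669921875, -3.078418731689453), (52.62120056152344, 101.79718017578125), 89.7098617553711)
face centre [0.4337 0.099  0.0716] x [-0.005   0.8666  0.499 ] y [-1.     -0.0058  0.    ] yaw of y -179.66728886465089
ridge 442 rect ((-1.3489065170288086, -50.160194396972656), (17.179718017578125, 92.02562713623047), 0.1942547857761383) z pct [20.2901 23.6699 26.3664]
bar 1285 rect ((-2.9829330444335938, -38.72367858886719), (121.08425903320312, 93.7389907836914), 89.62914276123047) z pct [ 1.6048  5.4634 25.0549]
fin 120 rect ((0.14576053619384766, -88.84688568115234), 
[... 243 characters left out ...]
77  0.5503] tilt deg 56.6147484265856 304
rect mm ((-5.080577850341797, -25.038822174072266), (100.72298431396484, 54.452728271484375), 85.18431091308594)
face centre [0.4278 0.1059 0.0728] x [0.5501 0.0117 0.835 ] y [-0.0212  0.9998  0.    ] yaw of y 91.21740183630185
ridge 79 rect ((-53.02384567260742, 36.678611755371094), (77.11346435546875, 104.97010040283203), 50.435997009277344) z pct [22.1314 24.0316 26.6817]
bar 122 rect ((-22.553953170776367, 40.27427673339844), (97.36882019042969, 115.39701843261719), 78.40352630615234) z pct [ 0.397  23.2258 26.2349]
fin 0
saucer 0.45223432779312134 -0.10433520376682281 0.07099226862192154 z [0.0109 0.018  0.0257] 1560
tray z 0.0074457676985041354
```

```bash
sed -i 's/P\[...,0\]-.35)<.11/P[...,0]-.48)<.1/; s/P\[...,1\]-.105)<.075/P[...,1]-.105)<.08/; s/P\[...,0\]-.37,P\[...,1\]+.11)<.12/P[...,0]-.495,P[...,1]+.11)<.11/' m.py
# tighter colour masks, largest blob only
python3 - <<'E'
s=open('m.py').read()
s=s.replace("        q=L[m];\n","        k,lb,st,_=cv2.connectedComponentsWithStats(cv2.morphologyEx(m.astype(np.uint8),cv2.MORPH_OPEN,np.ones((2,2))));\n        if k<2: continue\n        q=L[lb==1+st[1:,4].argmax()];\n")
open('m.py','w').write(s)
E
python3 m.py
```

```text
top face n [ 0.0021 -0.4992  0.8665] tilt deg 29.949527164719676 5272
rect mm ((-3.9665184020996094, 0.6165237426757812), (101.6561050415039, 150.16079711914062), 0.07458257675170898)
face centre [0.4824 0.0992 0.0717] x [-0.0036  0.8665  0.4992] y [-1.     -0.0042  0.    ] yaw of y -179.76146692171184
ridge 424 rect ((136.8348388671875, 13.495874404907227), (46.79877471923828, 322.1105041503906), 85.82354736328125) z pct [ 1.7383 23.5908 25.5074]
bar 1224 rect ((136.63601684570312, 19.343734741210938), (71.0845718383789, 320.8154602050781), 88.07357025146484) z pct [ 0.7592  5.4573 24.9791]
fin 162 rect ((145.71722412109375, -40.56372833251953), (300.760498046875, 32.176292419433594), 1.107969880104065) z pct [32.1691 34.2829 36.1142]
saucer 0.49676090478897095 -0.10513769835233688 0.07988495379686356 z [0.0104 0.018  0.0265] 8566
tray z 0.007593521879307841
side face n [-0.0201 -0.2904  0.9567] tilt deg 16.92516426568972 944
rect mm ((-18.402236938476562, 0.49169921875), (78.77620697021484, 150.1040496826172), 4.259564399719238)
face centre [0.4845 0.1163 0.0748] x [0.066  0.9544 0.2911] y [-0.9976  0.069   0.    ] yaw of y 176.0447080634753
ridge 368 rect ((172.39132690429688, 34.187095642089844), (601.3670654296875, 45.57862091064453), 3.6941001415252686) z pct [17.4212 23.261  26.3958]
bar 1152 rect ((171.98477172851562, 29.97187042236328), (601.1357421875, 69.41617584228516), 2.2209699153900146) z pct [ 4.0226 10.0363 25.8399]
fin 106 rect ((-16.552026748657227, -46.06661605834961), (7.02314567565918, 33.64033889770508), 14.760730743408203) z pct [28.6785 33.6492 35.0285]
saucer 0.4971919655799866 -0.11048861593008041 0.08768817037343979 z [0.0108 0.0176 0.0256] 4212
tray z 0.0074457676985041354
```

```bash
sed -i 's/q=L\[lb==1+st\[1:,4\].argmax()\];/q=L[(lb==1+st[1:,4].argmax())\&m];/' m.py
cat >> m.py <<'E'
    q=P[(P[...,2]>.022)&(P[...,2]<.03)&(np.hypot(P[...,0]-.495,P[...,1]+.11)<.1)&(mx>120)&(sat<90)]
    A=np.c_[2*q[:,:2],np.ones(len(q))];o=np.linalg.lstsq(A,(q[:,:2]**2).sum(1),rcond=None)[0];print("rim fit",o[:2],np.sqrt(o[2]+o[:2]@o[:2]),len(q))
from plant import telemetry
print(R.from_rotvec(telemetry.read_state()["orientation"]).as_matrix())
E
python3 m.py | grep -v '^side'
```

```text
top face n [ 0.0021 -0.4992  0.8665] tilt deg 29.949527164719676 5272
rect mm ((-3.9665184020996094, 0.6165237426757812), (101.6561050415039, 150.16079711914062), 0.07458257675170898)
face centre [0.4824 0.0992 0.0717] x [-0.0036  0.8665  0.4992] y [-1.     -0.0042  0.    ] yaw of y -179.76146692171184
ridge 376 rect ((-1.6948628425598145, 22.609344482421875), (43.83912658691406, 17.002639770507812), 89.67515563964844) z pct [21.9519 23.7673 25.5069]
bar 1144 rect ((-2.1487083435058594, 22.925682067871094), (67.94478607177734, 37.99707794189453), 89.68675231933594) z pct [ 2.4585  6.0697 24.978 ]
fin 137 rect ((0.6080417633056641, -43.900943756103516), (9.293933868408203, 30.95708656311035), 6.63620138168335) z pct [32.2496 34.2881 36.0849]
saucer 0.49676090478897095 -0.10513769835233688 0.07988495379686356 z [0.0104 0.018  0.0265] 8566
tray z 0.007593521879307841
rim fit [ 0.4969 -0.1029] 0.07124969428272207 2409
rect mm ((-18.402236938476562, 0.49169921875), (78.77620697021484, 150.1040496826172), 4.259564399719238)
face centre [0.4845 0.1163 0.0748] x [0.066  0.9544 0.2911] y [-0.9976  0.069   0.    ] yaw of y 176.0447080634753
ridge 333 rect ((-20.23605728149414, 21.012643814086914), (16.133975982666016, 44.235782623291016), 4.638947010040283) z pct [18.8099 23.6266 26.3594]
bar 1077 rect ((-16.9365234375, 21.67306900024414), (35.44807815551758, 68.00135803222656), 3.199733257293701) z pct [ 4.9419 10.8028 25.7316]
fin 84 rect ((-16.716833114624023, -46.16077423095703), (6.698441505432129, 33.640411376953125), 16.720142364501953) z pct [29.9746 33.9158 35.0486]
saucer 0.4971919655799866 -0.11048861593008041 0.08768817037343979 z [0.0108 0.0176 0.0256] 4212
tray z 0.0074457676985041354
rim fit [ 0.4991 -0.1004] 0.07204183248990757 1067
[[ 0.937   0.3492 -0.0004]
 [ 0.3492 -0.937   0.0014]
 [ 0.0001 -0.0014 -1.    ]]
```

Mould centre, tilt and yaw (y along world −x) are confirmed by the plate fitting 101×150 mm at 29.95°. The fin is at about 0.12 rad. I'll close the fingers and travel above the keeper's outer side.

Request:
send_rows(
  plan=[
    [[1,0.435,0.77,0,0.29],[1,0.435,0.77,0,0.29],[1,0.435,0.77,0,0.29],[1,0.435,0.77,0,0.29],[1,0.435,0.77,0,0.29]],
  ],
  force=20,
)

```text
t: 0.57
tool_pos: [0.2987, -0.4038, 0.2353]
orientation: [-2.969, -1.023, -0.002]
force: [-0.5, 0.3, 0.4]
opening: 0.0643
gripper_force: 0.0
```

Request:
send_rows(
  plan=[
    [[1,0.435,0.77,0,0.29],[1,0.435,0.77,0,0.29],[1,0.435,0.77,0,0.29],[1,0.435,0.77,0,0.29],[1,0.435,0.77,0,0.29]],
  ],
)

```text
t: 0.98
tool_pos: [0.3855, -0.25, 0.2356]
orientation: [-2.78, -1.461, -0.003]
force: [0.0, 0.5, 0.0]
opening: 0.0307
gripper_force: 0.0
```

Request:
send_rows(
  plan=[
    [[1,0.435,0.77,0,0.29],[1,0.435,0.77,0,0.29],[1,0.435,0.77,0,0.29],[1,0.435,0.77,0,0.29],[1,0.435,0.77,0,0.29]],
  ],
)

```text
t: 1.4
tool_pos: [0.4723, -0.0961, 0.2355]
orientation: [-2.527, -1.864, -0.002]
force: [-0.5, -0.0, 0.6]
opening: 0.0015
gripper_force: 0.0
```

Request:
send_rows(
  plan=[
    [[1,0.435,0.77,0,0.29],[1,0.435,0.77,0,0.29],[1,0.435,0.77,0,0.29],[1,0.435,0.77,0,0.29],[1,0.435,0.77,0,0.29],[1,0.435,0.77,0,0.29],[1,0.435,0.77,0,0.29]],
  ],
)

```text
t: 1.98
tool_pos: [0.5574, 0.0531, 0.235]
orientation: [-2.22, -2.223, 0.002]
force: [0.1, -0.8, 0.2]
opening: 0.0005
gripper_force: 0.0
```

```bash
cat >> h.py <<'E'
from plant import telemetry
from scipy.spatial.transform import Rotation as Rot
def wcloud():
    s=telemetry.read_state();p,d=viewer.read_camera("wrist")
    c=viewer.calibration("wrist");K=c["camera_matrix"];H=c["hand_eye"]
    v,u=np.mgrid[:480,:640];a=(u-K[0,2])/K[0,0];b=(v-K[1,2])/K[1,1];r=np.hypot(a,b)+1e-9
    k=np.tan(np.minimum(r,1.4))/r
    T=np.stack([a*k*d,-b*k*d,-d],-1)@H[:3,:3].T+H[:3,3]
    return p,d,T@Rot.from_rotvec(s["orientation"]).as_matrix().T+s["tool_pos"]
def mould(P):
    fc=np.array([.4824,.0992,.0717]);n=np.array([.0021,-.4992,.8665]);x=np.array([-.0036,.8665,.4992]);y=np.array([-1,-.0042,0])
    return (P-fc)@np.stack([x,y,n],-1)*1e3
E
python3 - <<'E'
from h import *
p,d,P=wcloud();cv2.imwrite("pics/w1.png",p)
L=mould(P);q=p.astype(int);mx=q.max(2)
near=(d>0)&(abs(L[...,0])<48)&(abs(L[...,1])<73)
f=near&(abs(L[...,2])<4);print("face z med",np.median(L[f][:,2]),f.sum())
for nm,m in(("fin",near&(L[...,2]>29)&(L[...,1]<-10)),("ridge",near&(L[...,2]>20)&(L[...,1]>-5))):
    r=L[m];print(nm,len(r),cv2.minAreaRect(r[:,:2].astype(np.float32)) if len(r) else 0,np.percentile(r[:,2],[5,50,95]) if len(r) else 0)
E
```

```text
face z med -0.14814604345861676 10468
fin 862 ((16.75957489013672, -57.459434509277344), (30.901403427124023, 68.18963623046875), 53.259063720703125) [ 30.1211  34.2757 156.11  ]
ridge 902 ((0.1541290283203125, 20.71640968322754), (46.582191467285156, 17.43328094482422), 89.10189056396484) [21.0801 23.6331 24.7375]
```

View pics/w1.png

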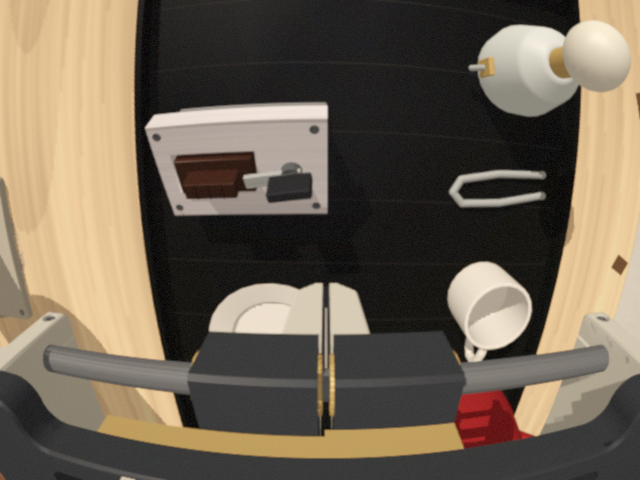

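The wrist view shows the closed fingers at (325,300), clear on the outer side of the fin at (288,187), and the ridge position agrees within 2 mm. Descending beside the fin.

Request:
send_rows(
  plan=[
    [[1,0.005,0.02,-0.2,0],[1,0.005,0.02,-0.4,0],[1,0.005,0.02,-0.55,0],[1,0.005,0.02,-0.64,0],[1,0.005,0.02,-0.68,0],[1,0.005,0.02,-0.68,0],[1,0.005,0.02,-0.68,0]],
  ],
)

```text
t: 2.62
tool_pos: [0.5589, 0.0566, 0.1006]
orientation: [2.222, 2.22, 0.001]
force: [-0.3, -0.3, 0.9]
opening: 0.0001
gripper_force: 0.0
```

Request:
send_rows(
  plan=[
    [[1,0,0.03,0,0],[1,0,0.055,0,0],[1,0,0.07,0,0],[1,0,0.078,0.004,0],[1,0,0.086,0.008,0],[1,0,0.094,0.012,0],[1,-0.003,0.102,0.017,0],[1,-0.006,0.11,0.021,0],[1,-0.008,0.117,0.025,0],[1,-0.008,0.117,0.025,0],[1,-0.008,0.117,0.025,0]],
  ],
)

```text
t: 3.53
tool_pos: [0.5584, 0.0806, 0.1061]
orientation: [2.218, 2.22, 0.002]
force: [2.8, -5.6, 1.2]
opening: 0.0006
gripper_force: 3.0
```

```bash
cat > fin.py <<'E'
from h import *
import sys
p,d,P=wcloud();cv2.imwrite("pics/%s.png"%sys.argv[1],p)
for nm in("top","wrist"):
    if nm=="top": p,d=viewer.read_camera("top");P=cloud("top",d)
    else: p,d,P=wcloud()
    L=mould(P);mx=p.max(2)
    m=(d>0)&(np.hypot(L[...,0],L[...,1]+44)<26)&(L[...,2]>30)&(L[...,2]<37)
    r=L[m]
    if len(r)>10: print(nm,len(r),cv2.minAreaRect(r[:,:2].astype(np.float32)))
    m=(d>0)&(abs(L[...,0])<12)&(L[...,1]>-10)&(L[...,1]<60)&(L[...,2]>20)&(L[...,2]<28)
    r=L[m]
    if len(r)>10: print(nm,"ridge",len(r),cv2.minAreaRect(r[:,:2].astype(np.float32)),np.median(r[:,2]))
E
python3 fin.py w2
```

```text
top ridge 149 ((-1.655782699584961, 36.294673919677734), (15.925678253173828, 17.5523681640625), 87.90672302246094) 23.907639650307235
wrist 1293 ((3.252129077911377, -48.61996078491211), (15.357125282287598, 40.3281135559082), 29.213754653930664)
wrist ridge 1681 ((0.6182317733764648, 20.35520362854004), (47.13608932495117, 17.24152946472168), 88.35227966308594) 23.57390198722409
```

View pics/w2.png

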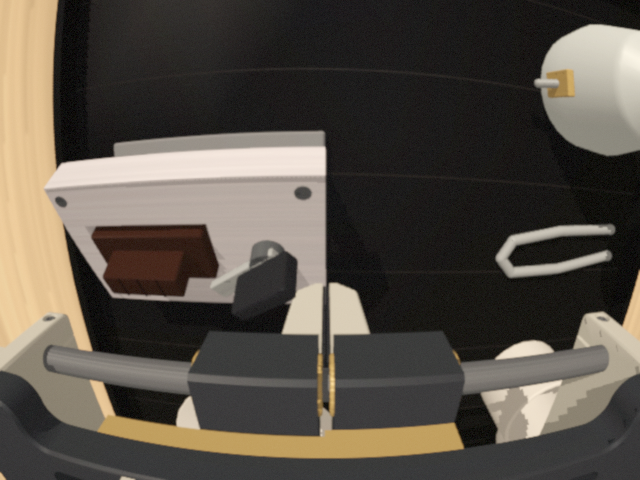

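The view shows the fin rotated by about 35–40° with the finger corner at (300,290) on its outer end. Continuing round.

Request:
send_rows(
  plan=[
    [[1,-0.004,0.005,0.003,0],[1,-0.008,0.01,0.006,0],[1,-0.012,0.014,0.008,0],[1,-0.018,0.018,0.01,0],[1,-0.024,0.021,0.012,0],[1,-0.03,0.024,0.013,0],[1,-0.035,0.026,0.014,0],[1,-0.04,0.026,0.014,0],[1,-0.045,0.026,0.014,0],[1,-0.045,0.026,0.014,0],[1,-0.045,0.026,0.014,0]],
  ],
)

```text
t: 4.6
tool_pos: [0.5508, 0.0869, 0.1099]
orientation: [2.217, 2.22, 0.008]
force: [6.4, -0.6, 2.8]
opening: 0.0004
gripper_force: 3.3
```

```bash
python3 fin.py w3
```

```text
top ridge 76 ((-0.8061709403991699, 21.82455062866211), (15.334234237670898, 45.11357879638672), 0.274253785610199) 23.72561625973331
wrist 1061 ((0.9513015747070312, -52.067115783691406), (21.131851196289062, 37.80270004272461), 76.45018768310547)
wrist ridge 1640 ((0.27672672271728516, 20.154821395874023), (17.758071899414062, 46.5086784362793), 0.6889663338661194) 23.49818280127017
```

Request:
send_rows(
  plan=[
    [[1,-0.005,0,0,0],[1,-0.01,0,0,0],[1,-0.015,0,0,0],[1,-0.02,0,0,0],[1,-0.02,0,0,0],[1,-0.02,0,0,0]],
  ],
)

```text
t: 5.25
tool_pos: [0.5477, 0.0873, 0.1103]
orientation: [2.216, 2.219, 0.011]
force: [9.6, 2.4, 0.2]
opening: 0.0007
gripper_force: 4.8
```

Request:
send_rows(
  plan=[
    [[1,-0.005,0,0,0],[1,-0.01,0,0,0],[1,-0.015,0,0,0],[1,-0.015,0,0,0],[1,-0.015,0,0,0]],
  ],
)

```text
t: 5.67
tool_pos: [0.5471, 0.0873, 0.1107]
orientation: [2.214, 2.216, 0.017]
force: [22.9, 2.2, -7.5]
opening: 0.0003
gripper_force: 10.6
```

```bash
python3 fin.py w4
```

```text
top ridge 69 ((-0.8841705322265625, 21.94778060913086), (15.006462097167969, 45.52846145629883), 1.6075279712677002) 23.42936745937366
wrist 821 ((6.653350830078125, -46.05332565307617), (23.2487735748291, 38.74230194091797), 50.25313949584961)
wrist ridge 1662 ((0.27950382232666016, 20.181476593017578), (46.34707260131836, 17.235416412353516), 89.7612533569336) 23.555154316991644
```

View pics/w4.png

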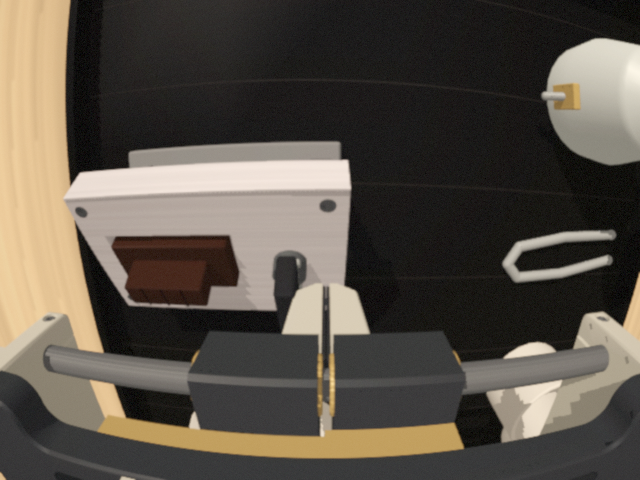

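The fin now points straight down the slope and force is rising at the open stop. Backing off outwards, then up.

Request:
send_rows(
  plan=[
    [[1,0.06,0,0,0],[1,0.12,0,0,0],[1,0.12,0,0,0],[-0.3,0.12,0,0.2,0],[-0.3,0.12,0,0.4,0],[-0.3,0.12,0,0.5,0],[-0.3,0.12,0,0.5,0],[-0.3,0.12,0,0.5,0]],
  ],
)

```text
t: 6.48
tool_pos: [0.5659, 0.0868, 0.2097]
orientation: [2.218, 2.221, 0.005]
force: [0.0, 0.0, -0.5]
opening: 0.0291
gripper_force: 0.0
```

```bash
python3 fin.py w5
```

```text
top ridge 139 ((-1.5595426559448242, 36.964752197265625), (14.73741340637207, 17.698328018188477), 88.02056884765625) 23.86772356621635
wrist 499 ((2.471019744873047, -46.439579010009766), (10.541746139526367, 35.762935638427734), 89.3511734008789)
wrist ridge 919 ((0.5672636032104492, 20.25029945373535), (45.58784103393555, 16.960975646972656), 89.46707916259766) 23.61509688147626
```

Keeper measured at 89° (open). Going over the bar and part-way down.

Request:
send_rows(
  plan=[
    [[-0.3,-0.2,0.01,0,0],[-0.3,-0.4,0.02,0,0],[-0.3,-0.522,0.025,0,0],[-0.3,-0.522,0.025,-0.2,0],[-0.3,-0.522,0.025,-0.4,0],[-0.3,-0.522,0.025,-0.4,0],[-0.3,-0.522,0.025,-0.4,0]],
  ],
)

```text
t: 7.22
tool_pos: [0.4574, 0.0912, 0.1244]
orientation: [-2.217, -2.219, 0.009]
force: [0.9, 1.1, 0.9]
opening: 0.0603
gripper_force: 0.0
```

```bash
python3 fin.py w6
```

```text
top 36 ((5.587286949157715, -42.533451080322266), (25.67951774597168, 4.050257205963135), 1.2981412410736084)
wrist 733 ((2.433786392211914, -45.781768798828125), (36.55491638183594, 10.401021003723145), 0.022883180528879166)
wrist ridge 1735 ((0.47141265869140625, 20.555870056152344), (17.876630783081055, 45.81182098388672), 1.203642725944519) 23.589413513145796
```

View pics/w6.png

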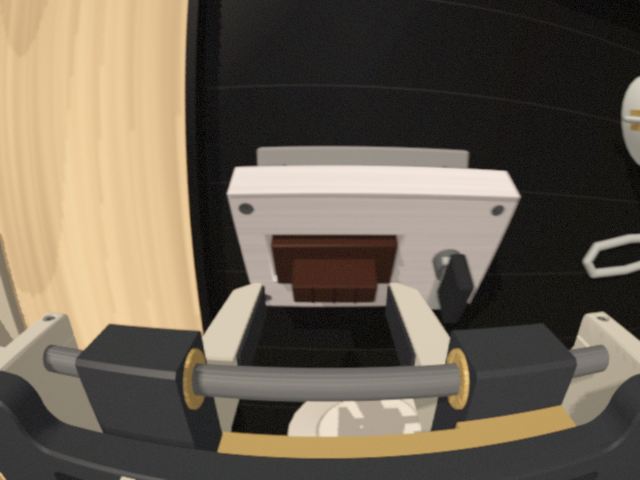

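The fingers straddle the ridge at (335,280), with the fin open at (455,285); the midpoint needs about 4 mm more +x. Descending.

Request:
send_rows(
  plan=[
    [[-0.3,0.018,0.003,-0.04,0],[-0.3,0.018,0.003,-0.08,0],[-0.3,0.018,0.003,-0.115,0],[-0.3,0.018,0.003,-0.13,0],[-0.3,0.018,0.003,-0.13,0],[-0.3,0.018,0.003,-0.13,0],[-0.3,0.018,0.003,-0.13,0]],
  ],
)

```text
t: 7.95
tool_pos: [0.4643, 0.092, 0.1016]
orientation: [2.221, 2.222, 0.0]
force: [0.6, 0.2, 0.4]
opening: 0.0602
gripper_force: 0.0
```

Request:
send_rows(
  plan=[
    [[-0.3,-0.01,0,-0.01,0],[-0.3,-0.01,0,-0.022,0],[-0.3,-0.01,0,-0.022,0],[-0.3,-0.01,0,-0.022,0]],
  ],
)

```text
t: 8.28
tool_pos: [0.462, 0.092, 0.0969]
orientation: [-2.22, -2.222, 0.0]
force: [-0.1, -0.0, 0.1]
opening: 0.0605
gripper_force: 0.0
```

Height is right with no contact. Closing at 25 N.

Request:
send_rows(
  plan=[
    [[1,0,0,0,0],[1,0,0,0,0],[1,0,0,0,0],[1,0,0,0,0],[1,0,0,0,0],[1,0,0,0,0],[1,0,0,0,0]],
  ],
  force=25,
)

```text
t: 8.87
tool_pos: [0.4623, 0.092, 0.0971]
orientation: [2.221, 2.222, 0.0]
force: [-0.1, 0.3, 1.2]
opening: 0.0456
gripper_force: 25.0
```

Request:
send_rows(
  plan=[
    [[1,0,-0.0125,0.0217,0],[1,0,-0.025,0.0433,0],[1,0,-0.0375,0.065,0],[1,0,-0.05,0.0866,0],[1,0,-0.0625,0.1083,0],[1,0,-0.075,0.13,0],[1,0,-0.0875,0.1516,0],[1,0,-0.1,0.1732,0],[1,0,-0.1125,0.1949,0],[1,0,-0.125,0.2165,0],[1,0,-0.125,0.2165,0],[1,0,-0.125,0.2165,0]],
  ],
)

```text
t: 9.87
tool_pos: [0.4624, 0.0669, 0.1407]
orientation: [2.221, 2.222, 0.001]
force: [-0.0, -0.6, -0.0]
opening: 0.0458
gripper_force: 25.0
```

```bash
cat > bar.py <<'E'
from h import *
import sys
s=telemetry.read_state();T=s["tool_pos"];print(T,s["opening"],s["gripper_force"],s["force"])
for n in("side",):
    p,d=viewer.read_camera(n);cv2.imwrite(f"pics/{sys.argv[1]}.png",p);P=cloud(n,d);q=p.astype(int)
    m=(q[...,2]-q[...,0]>18)&(q.max(2)<140)&(abs(P[...,0]-T[0])<.05)&(abs(P[...,1]-T[1])<.06)&(P[...,2]>.01)&(P[...,2]<T[2]+.03)
    r=P[m]-T
    print(n,len(r),"rel TCP min/max",np.percentile(r,[2,50,98],axis=0)*1e3)
# saucer from top & side: white floor blob, rays onto rim height
    v=(q.min(2)>150)&(P[...,2]>.009)&(P[...,2]<.030)&(np.hypot(P[...,0]-.497,P[...,1]+.107)<.1)
    c=max(cv2.findContours(v.astype(np.uint8),0,2)[0],key=cv2.contourArea);print("saucer",np.median(P[v],0),cv2.minEnclosingCircle(P[v][:,:2].astype(np.float32)))
E
python3 bar.py s1
```

```text
[0.4624 0.0669 0.1407] 0.045771949691559004 24.99965786933899 [-0.0019 -0.5696 -0.0143]
side 1721 rel TCP min/max [[-31.713   -5.6924 -28.9502]
 [  0.4125  18.5928 -16.719 ]
 [ 33.8337  29.4195  -1.5945]]
saucer [ 0.4788 -0.1134  0.0138] ((0.5018975138664246, -0.11107750982046127), 0.07221733778715134)
```

View pics/s1.png

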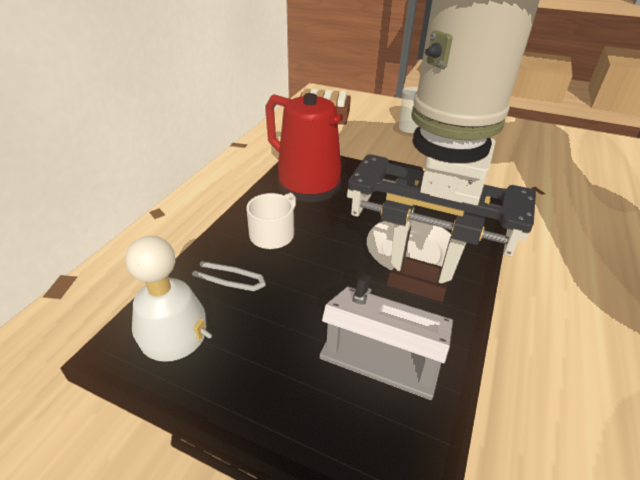

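The bar at (418,280) is out of the mould and held by the ridge ends, still tilted, and the keeper is open. Carrying it to the saucer, −y first.

Request:
send_rows(
  plan=[
    [[1,0,-0.1,0,0],[1,0,-0.22,0,0],[1,0,-0.35,0,0],[1,0,-0.5,0,0],[1,0.05,-0.65,0,0],[1,0.1,-0.8,0,0],[1,0.15,-0.9,0,0],[1,0.17,-0.9375,0,0],[1,0.17,-0.9375,-0.05,0],[1,0.17,-0.9375,-0.12,0],[1,0.17,-0.9375,-0.2,0],[1,0.17,-0.9375,-0.27,0],[1,0.17,-0.9375,-0.31,0],[1,0.17,-0.9375,-0.33,0],[1,0.17,-0.9375,-0.33,0],[1,0.17,-0.9375,-0.33,0]],
  ],
)

```text
t: 11.25
tool_pos: [0.4962, -0.12, 0.0745]
orientation: [-2.22, -2.223, -0.0]
force: [0.6, 0.9, -0.1]
opening: 0.0455
gripper_force: 25.0
```

```bash
python3 bar.py s2; python3 -c "
import cv2;p=cv2.imread('pics/s2.png');cv2.imwrite('pics/s2c.png',cv2.resize(p[130:310,310:550],None,fx=3,fy=3))"
```

```text
[ 0.4962 -0.12    0.0745] 0.04553259309824184 24.999747276306152 [ 0.6391  0.8515 -0.1478]
side 889 rel TCP min/max [[-31.837   -1.3194 -29.0004]
 [  0.8943  20.2828 -17.2891]
 [ 33.6465  30.152   -0.5878]]
saucer [ 0.494  -0.0929  0.0171] ((0.4982903301715851, -0.09992557764053345), 0.07839249074459076)
```

View pics/s2c.png

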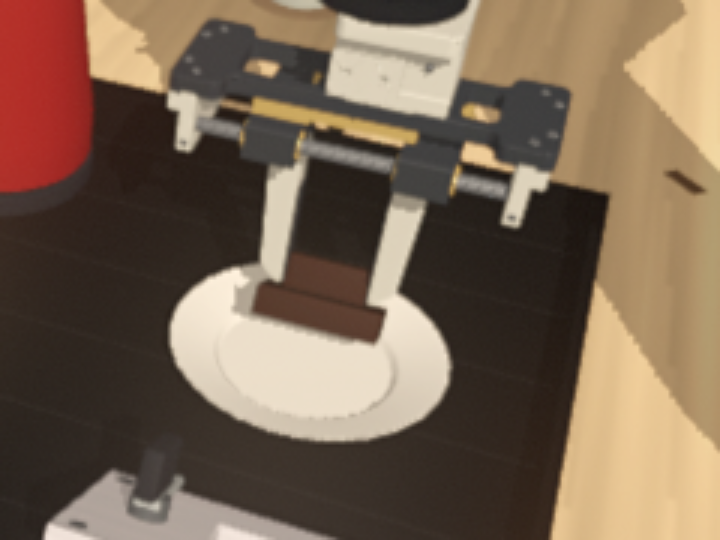

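The bar is held over the saucer, tilted with its low edge on the far (−y) side. Lowering slowly to touch.

Request:
send_rows(
  plan=[
    [[1,0,0.005,-0.015,0],[1,0,0.01,-0.03,0],[1,0,0.01,-0.045,0],[1,0,0.01,-0.06,0],[1,0,0.01,-0.065,0],[1,0,0.01,-0.065,0],[1,0,0.01,-0.065,0]],
  ],
)

```text
t: 11.88
tool_pos: [0.4961, -0.1185, 0.0612]
orientation: [-2.221, -2.222, 0.0]
force: [-0.4, -0.3, -0.8]
opening: 0.046
gripper_force: 25.0
```

Request:
send_rows(
  plan=[
    [[1,0,0,-0.005,0],[1,0,0,-0.01,0],[1,0,0,-0.015,0],[1,0,0,-0.015,0],[1,0,0,-0.015,0]],
  ],
  force=12,
)

```text
t: 12.3
tool_pos: [0.4966, -0.1187, 0.0598]
orientation: [2.22, 2.222, 0.0]
force: [-5.9, 0.5, 12.5]
opening: 0.0458
gripper_force: 12.0
```

Contact on the floor at 12 N. Now with a light grip I roll the bar level about its low edge, moving +y along the arc.

Request:
send_rows(
  plan=[
    [[1,0,0.003,0.005,0],[1,0,0.01,0.004,0],[1,0,0.02,0.002,0],[1,0,0.03,-0.001,0],[1,0,0.045,-0.006,0],[1,0,0.058,-0.012,0],[1,0,0.07,-0.018,0],[1,0,0.083,-0.026,0],[1,0,0.083,-0.026,0],[1,0,0.083,-0.026,0]],
  ],
  force=5,
)

```text
t: 13.13
tool_pos: [0.4959, -0.1015, 0.0528]
orientation: [-2.22, -2.222, 0.0]
force: [0.3, 0.9, 0.6]
opening: 0.0462
gripper_force: 5.0
```

```bash
python3 bar.py s3; python3 -c "
import cv2;p=cv2.imread('pics/s3.png');cv2.imwrite('pics/s3c.png',cv2.resize(p[130:310,310:550],None,fx=3,fy=3))"
```

```text
[ 0.4959 -0.1015  0.0528] 0.04616365384458105 5.00069797039032 [0.3084 0.9277 0.6276]
side 931 rel TCP min/max [[-31.4758  -6.2275 -36.0706]
 [  0.9774   8.9689 -21.0474]
 [ 33.7896  19.5155  -0.363 ]]
saucer [ 0.4916 -0.0832  0.0197] ((0.4999557137489319, -0.10024268180131912), 0.07877745479345322)
```

View pics/s3c.png

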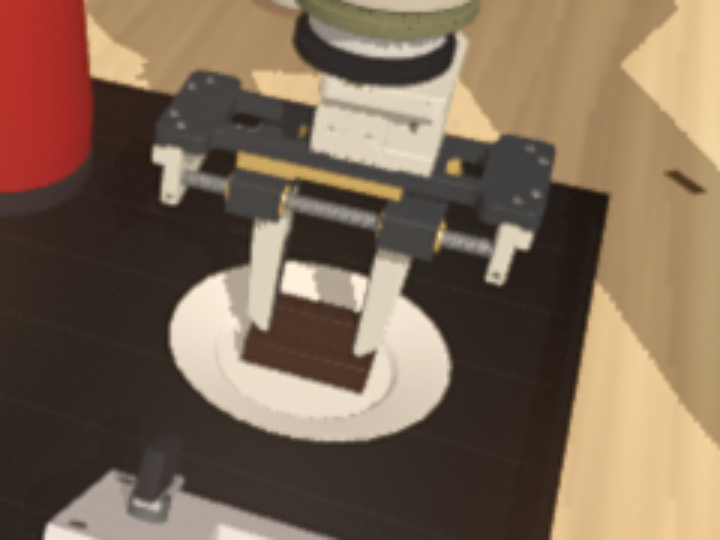

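The bar is level in the saucer's middle and the wrist force is near zero. Releasing, then up.

Request:
send_rows(
  plan=[
    [[1,0,0,-0.006,0],[1,0,0,-0.006,0],[-0.2,0,0,-0.006,0],[-0.2,0,0,-0.006,0],[-0.2,0,0,-0.006,0],[-0.2,0,0,0,0],[-0.2,0,0,0.05,0],[-0.2,0,0,0.15,0],[-0.2,0,0,0.3,0],[-0.2,0,0,0.5,0],[-0.2,0,0,0.6,0],[-0.2,0,0,0.6,0],[-0.2,0,0,0.6,0]],
  ],
)

```text
t: 14.27
tool_pos: [0.4975, -0.1024, 0.1757]
orientation: [2.218, 2.219, 0.003]
force: [-0.3, 0.4, -0.1]
opening: 0.0561
gripper_force: 0.0
```

```bash
python3 - <<'E'
from h import *
p,d,P=wcloud();q=p.astype(int)
near=(d>0)&(abs(P[...,0]-.497)<.045)&(abs(P[...,1]+.102)<.045)
bro=near&(q[...,2]-q[...,0]>12)&(q.max(2)<150)
for nm,a,b in(("ridge",.046,.056),("bar",.026,.056)):
    r=P[bro&(P[...,2]>a)&(P[...,2]<b)];print(nm,len(r),cv2.minAreaRect((r[:,:2]*1e3).astype(np.float32)),np.median(r[:,2]))
    if nm=="ridge":
        A=np.c_[r[:,:2],np.ones(len(r))];k=np.linalg.lstsq(A,r[:,2],rcond=None)[0];print("slope",k[:2])
w=(d>0)&(q.min(2)>120)&(P[...,2]>.02)&(P[...,2]<.03)&(np.hypot(P[...,0]-.497,P[...,1]+.102)<.09)
print("rim",cv2.minEnclosingCircle(P[w][:,:2].astype(np.float32)))
E
python3 bar.py s4;python3 fin.py w7
```

```text
ridge 1285 ((496.61639404296875, -101.62687683105469), (16.73666000366211, 45.09097671508789), 89.977294921875) 0.05103961358927139
slope [-0.0001 -0.0746]
bar 3566 ((496.38824462890625, -101.55216217041016), (69.43242645263672, 36.498023986816406), 0.2029426246881485) 0.031834752201373065
rim ((0.4982300102710724, -0.10160871595144272), 0.07785186916589737)
[ 0.4964 -0.102   0.1738] 0.05593768185351456 0.0 [-0.4393 -0.229   0.0317]
side 1037 rel TCP min/max [[ -32.4623  -11.8076 -157.7512]
 [   0.2728    9.4966 -143.1307]
 [  33.7811   20.2086    3.6199]]
saucer [ 0.4963 -0.0973  0.0199] ((0.5039299130439758, -0.11101580411195755), 0.08877923339605331)
top 179 ((0.9168338775634766, -45.321407318115234), (34.96868133544922, 9.444961547851562), 1.3592404127120972)
```

Bar is centred within 2 mm, ridge top at 51 mm as it must be, and the keeper is still open at about 89°.

```bash
python3 -c "
from plant import order;print(order.close_job())"
```

```text
the job is handed in; nothing more can be done
None
```

The job is handed in: the keeper is open at about 89°, and the bar lies flat, ridge up, within about 2 mm of the saucer's middle, with the robot clear of everything; the judge's result was not shown.

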